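Clamp a two-part plaster mould shut with the extension bar

ROBOT

A 6-joint arm with a two-finger parallel gripper is mounted at the origin on the work surface. World frame = base frame: x ahead of the robot, y to its left, z up, the work surface at z = 0. Lengths are in mm, angles in degrees, forces in N, time in s.
With the tool pointing down it reaches from about 325 to 850 mm from the base axis. Payload 15.5 kg.
Tool frame: the origin (TCP) lies between the finger pads; the fingertips stand 8 mm ahead of it and the grasp point (between the pads) lies 11 mm behind it; z points along the fingers, y is the direction in which the jaws open and shut (so a half turn about z gives the same grasp; the last joint's range is limited). The gripper opens to 91 mm and grips with 3 to 60 N. Pads are 32 mm wide; open, the fingers measure 118 mm over their backs; the gripper's body (76 mm by 178 mm) begins 60 mm behind the grasp point.
Start: joints at [-79.67, 28.281, 77.091, -0, 74.628, -5.472], TCP at [170.199, -601.381, 221.915] pointing down, gripper open.
Joint ranges: [-166.48, 166.48], [-47.26, 123.95], [12.59, 153.08], [-70.14, 250.14], [6.76, 159.57], [-176.63, 176.63]. Speed limits (degrees/s): [108.29, 108.29, 147.25, 172.46, 172.46, 172.46].

INTERFACE

Orientations are given as a 3x3 rotation matrix whose columns are the frame's x, y, z axes.
In Python, from rig import get_obs, snapshot, hand_in, spotter gives the robot as it stands.
- The arm moves only by the tool play_rows, never from a script. Its argument "steps" is a list of rows, each a list of 3 entries, a list of its own where there are three numbers: the shift along the world's x, y, z in m, then the turn about the world's z in units of 6 degrees (1.0 is 6 degrees), then the opening, from -1 (shut) to 1 (fully open), so that 0 is half open. In form: [[[dx, dy, dz], spin, jaw], ...]. A call has 1 to 8 rows; each row is the pose to reach, as a shift and turn from the pose measured when the call began; what a row does not reach only later rows make up. A row lasts 1/12 s, in which the tool goes at most 41.7 mm and 7.16 degrees, less where a joint would pass 70% of its speed; a pose out of reach is approached as far as the arm can. A call with a gripper value outside its range is refused whole. The fingers move at their own pace and stop on an object; the grip force is fixed at half the most. Time passes only in rows, so rows that repeat a pose let the fingers close. It gives the time, the measured TCP pose, the force and the opening at its end, in the units of the state.
- get_obs(): the state, without advancing time (a new reading comes with each control period).
- snapshot(name): name is "scene" or "top" or "wrist"; returns a dict with "img" (480x640x3 uint8, red, green, blue), "fov_y" (degrees; the focal length in pixels is half the picture's height over the tangent of half this angle, whatever the lens; pixels are square), "cx", "cy" (the principal point, pixels), "distortion" ([k1, k2, p1, p2, k3] as OpenCV has them; the pictures are not rectified), "cam_to_world" (4x4, takes a point from camera to world coordinates). Camera axes: x right, y down, z forward; pixel columns grow to the right and rows downward; lengths in mm; the calibration is good to about 2 mm. A picture is of the moment at which its call begins. There is no depth.
- hand_in(): hands the job in, once; it reports no verdict.
Trained networks look in a picture, given as the dict that the camera call returned (one of the last four; its "shot" number tells which), for a name from the list of things; names that differ only in an ending like _2 or _b are one class to them, and where a whole thing is asked for, a point or a joint stands for the part that bears it (a point fixed in the world has none). Each returns a list of dicts, best first, with "confidence" (0 to 1); they miss things now and then, are a little off and sometimes report something else, mostly with a low value. They report only what shows in the picture. A call takes as long as a camera call. They do not tell look-alikes from the thing itself.
- spotter.search_frame(picture, thing): "at" ([column, row] in pixels, amid what is visible of it).
The state is a dict: "time": time; "joint_pos": joint angles; "joint_velocities": joint speeds; "effort": joint torques, N m; "eef_pos": TCP position; "orientation": TCP orientation; "force": force on the tool from outside, world axes, zero at the start; "torque": the same for the moment, N m; "opening": finger opening in mm.
Only numpy, scipy, OpenCV 4.12 (cv2) and the standard library are available. Lean on these libraries where they do the work, as an engineer would, in place of code of your own. Each camera call takes 0.05 s, during which the arm holds its last target.

TASK

Clamp the two-part plaster mould shut: take the extension bar from its wooden rest, push its socket fully home on the short stub of the toggle clamp's lever, and swing the lever with it past the dead point until it lies at its stop and stays there by itself. Then draw the bar off and lay it back across both battens of its rest, as it lay before. Work the clamp only through the bar (the hand touches neither clamp nor mould), never jam or force the bar against the lever or its stop, and leave the other things on the bench where they are.

Things in the scene. Friction and masses are not known exactly. Their poses are not given: they have to be found in the camera images.
- clamp: Toggle clamp and mould on a fixed plywood board, 240 x 360 x 18 mm. Origin: on the bench top under the lever's pivot; z up, +y from the pivot towards the mould. The board reaches 60 mm behind the pivot (-y) and 300 mm ahead. Pivot pin's top 98 mm above the bench. The lever's crank and link push the nearer mould half forward.
- mould_top (a point): Top middle of the plaster mould, 113 mm above the bench, 183 mm ahead (+y) of the pivot; axes as the clamp. The mould is 150 mm wide in x and spans 114 to 253 mm ahead of the pivot (its nearer half slides 16 mm); a wooden fence behind it is 128 mm high.
- lever (a joint): Lever angle about its vertical pivot: 0 = open stop; grows counter-clockwise seen from above. The dead point depends on how this clamp is set: anywhere from 0.67 to 1.03; the rigid closed stop lies 0.06 beyond it. A spring drives the lever back to 0 before the dead point (up to 1.7 N m, midway: some 6 to 17 N across the bar at its origin), fades at the dead point, then pulls on to the stop.
- lever_pivot (a point): Point on the lever's vertical pivot axis, at the height of the stub's centre line (78 mm above the bench). Its x axis points along the stub from the pivot to the tip and turns with the lever; z up.
- lever_tip (a point): Centre of the free end of the lever's level steel stub, 105 mm from the pivot along the stub; axes as lever_pivot. The stub is 16 mm square, with a 10 mm square nose over its last 8 mm.
- stub_root (a point): Centre line of the stub where it meets the lever's thicker shoulder (24 mm wide), 38 mm from the pivot; axes as lever_pivot. The stub stands 67 mm out from here.
- bar: Loose steel extension bar, about 0.32 kg, 243 mm long. Origin on its centre line near its centre of mass; x along the bar towards the socket mouth. Shaft 22 mm square from x = -100 to 75 mm (tail end sleeved in black rubber), then a 30 mm square head with the socket, open at the +x end.
- socket_floor (a point): Centre of the socket's inner end, in the bar at x = 85 mm; axes as the bar. Fully home it touches the lever tip, and the bar's origin is then 190 mm from the pivot. The socket is 21 mm square inside: 2.5 mm of play on each side of the stub. While loaded the lever lags behind the bar by up to 0.14 rad; past the dead point it runs ahead and the load across the bar drops or reverses.
- socket_mouth (a point): Centre of the open end of the bar's socket, in the bar at x = 143 mm; axes as the bar. The mouth flares over its last 8 mm, to about 27 mm inside and 36 mm outside.
- rest: Fixed wooden rest: a 160 x 90 mm board with two battens across it (90 mm long in y, 22 mm wide, centred at x = -60 and +45 mm, tops 30 mm above the bench). Origin on the bench under the board's centre; x is the direction in which the bar lies. The bar's shaft lies across both battens, its origin above the rest's, 41 mm above the bench, the head overhanging at +x.
- bowl: Black rubber mixing bowl, 110 mm wide, 50 mm high; origin at the underside's centre. Not to be disturbed.
- bottle: Clear plastic bottle with a black cap, 60 mm wide, 150 mm high; origin at the underside's centre. Not to be disturbed.
- offcut: Plaster offcut block, 70 x 100 x 35 mm; origin at the underside's centre. Not to be disturbed.
Things that resemble listed ones, but are neither listed nor needed, are in the scene too. There is more than one size of the bar; the job needs the larger. Of the things shaped like the rest, the wooden one is meant.

How it is judged:
By the outcome, as a careful person would: the job done as asked, in the order asked, and still so for the second after the job is handed in, with the robot touching nothing.
It also fails if it takes over 72 s, if anything falls off the work surface, if the arm or the gripper's body presses on something with over 40 N, if the wrist force passes 120 N, or if a joint passes its speed limit or range.

## Working session

There is one attempt and no reset: what is moved stays moved. The work goes in short steps, Python scripts to look and compute and a tool call to move; the robot and the scene stay as the last step left them, time stands still between calls to the robot, and variables do not carry over. Pictures are saved under pics/ and viewed, and the job is handed in when it is done.

Besides the shell and the picture viewer there is one more tool, called after "Request:" by a JSON object that holds its "fn" and its "kwargs". play_rows: Moves the arm, as the interface text tells. Its arguments: {"type":"object","properties":{"steps":{"type":"array"}},"required":["steps"]}

```bash
ls; mkdir -p pics
python3 - <<'E'
from rig import get_obs, snapshot, spotter
import cv2
print(get_obs())
for n in ["scene","top","wrist"]:
    s=snapshot(n); cv2.imwrite(f"pics/{n}0.png",s["img"][:,:,::-1])
    print(n,s["fov_y"],s["cx"],s["cy"],s["distortion"],s["cam_to_world"])
    for t in ["clamp","lever","bar","rest","bowl","bottle","offcut","socket_mouth","lever_tip"]:
        try: print(t,[(d["at"],round(d["confidence"],2)) for d in spotter.search_frame(s,t)])
        except Exception as e: print(t,e)
E
```

```text
pics
{'time': 0.0, 'joint_pos': array([-7.96699326e+01,  2.83167095e+01,  7.71274888e+01,  6.81518170e-04,
        7.46291233e+01, -5.47231185e+00]), 'joint_velocities': array([ 0.08001892,  0.07157124,  0.01706584, -0.10171006,  0.04353889,
        0.0239569 ]), 'effort': array([ 1.24681050e-03, -8.78809333e+01, -3.81849253e+01,  7.09002558e-02,
        5.32990065e-02, -5.43337774e-05]), 'eef_pos': array([ 170.13282961, -601.00436109,  221.31634478]), 'orientation': array([[ 9.62207561e-01,  2.72317024e-01, -2.18191206e-04],
       [ 2.72317078e-01, -9.62206744e-01,  1.26101776e-03],
       [ 1.33451554e-04, -1.27277802e-03, -9.99999181e-01]]), 'force': array([ 0.68050744,  0.45859997, -0.08038571]), 'torque': array([ 0.01714494,  0.00624074, -0.04995318]), 'opening': 91.20020481072841}
scene 57.653280114710554 332.53210135036903 243.45826023586864 [-0.07328518  0.          0.          0.          0.        ] [[ 1.65995104e-01  7.40991921e-01 -6.50673957e-01  1.24135247e+03]
 [ 9.86100794e-01 -1.29499582e-01  1.04091701e-01 -1.24654487e+02]
 [-7.13089621e-03 -6.58908819e-01 -7.52189
[... 1186 characters left out ...]
]
offcut [([355.8, 169.7], 0.58), ([414.2, 245.2], 0.23)]
socket_mouth [([411.6, 247.9], 0.85), ([341.8, 262.5], 0.65), ([357.3, 170.5], 0.58)]
lever_tip [([286.8, 222.4], 0.58)]
wrist 62.7856069470304 318.2608638651444 231.4519462747206 [-0.08097214  0.          0.          0.          0.        ] [[ 2.72441017e-01 -9.24015686e-01 -2.68273935e-01  2.45306402e+02]
 [-9.62172024e-01 -2.61909807e-01 -7.50216585e-02 -5.79580846e+02]
 [-9.42385286e-04  2.78564652e-01 -9.60417017e-01  3.84415455e+02]
 [ 0.00000000e+00  0.00000000e+00  0.00000000e+00  1.00000000e+00]]
clamp []
lever []
bar []
rest [([2.9, 25.5], 0.79), ([177.2, 59.1], 0.77)]
bowl []
bottle []
offcut []
socket_mouth []
lever_tip []
```

View pics/top0.png

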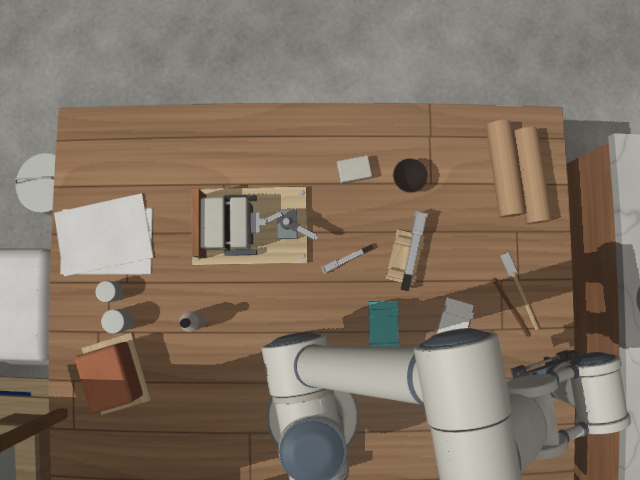

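View pics/scene0.png

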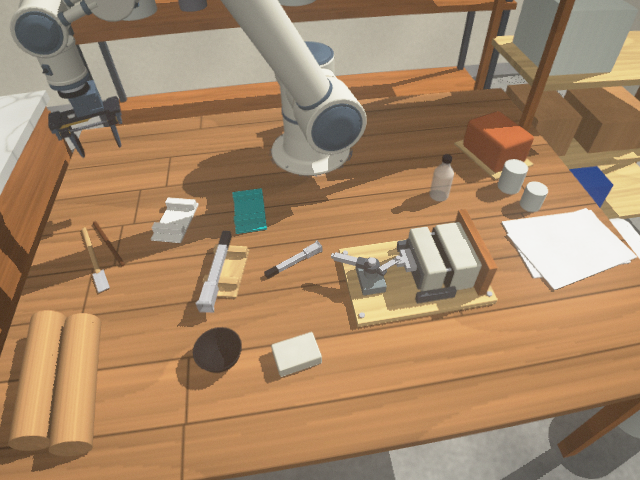

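Run:
```python
import cv2
i=cv2.imread("pics/top0.png"); cv2.imwrite("pics/topc.png",cv2.resize(i[140:300,180:440][:, :],None,fx=3,fy=3,interpolation=cv2.INTER_CUBIC))
i=cv2.imread("pics/scene0.png"); cv2.imwrite("pics/scenec.png",cv2.resize(i[180:360,180:440],None,fx=3,fy=3,interpolation=cv2.INTER_CUBIC))
```

```text
(no output)
```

View pics/topc.png

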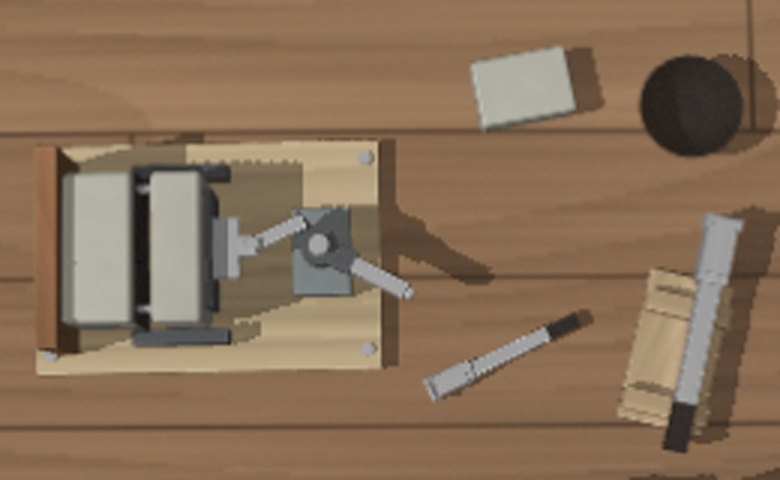

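View pics/scenec.png

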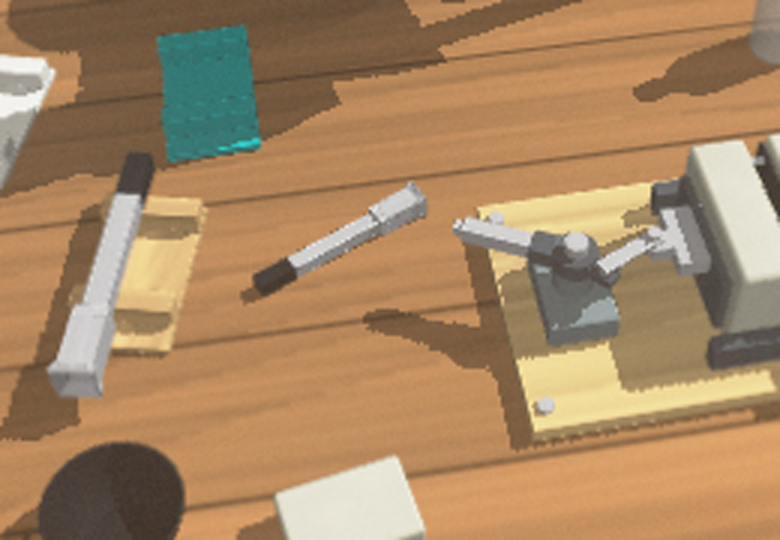

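Large bar at top-picture pixel (412,248), on the wooden rest at (400,257). Look-alikes are the small bar at (343,263), the teal rest at (384,323) and the white rest at (455,315). I choose the large bar on the wooden rest.

```bash
cat > h.py <<'E'
import numpy as np, cv2
from rig import get_obs, snapshot, spotter
def K(s):
    f=s["img"].shape[0]/2/np.tan(np.radians(s["fov_y"]/2)); return np.array([[f,0,s["cx"]],[0,f,s["cy"]],[0,0,1.]])
def ray(s,px):
    u=cv2.undistortPoints(np.array([[px]],float),K(s),np.array(s["distortion"]))[0,0]
    T=np.array(s["cam_to_world"]); return T[:3,3],T[:3,:3]@np.array([u[0],u[1],1])
def p2w(s,px,z):
    o,d=ray(s,px); return (o+d*(z-o[2])/d[2])
def w2p(s,P):
    T=np.linalg.inv(np.array(s["cam_to_world"])); P=np.atleast_2d(P).astype(float)
    r,_=cv2.Rodrigues(T[:3,:3]); return cv2.projectPoints(P,r,T[:3,3],K(s),np.array(s["distortion"]))[0][:,0]
def shot(n,name):
    import pickle
    s=snapshot(n); cv2.imwrite(f"pics/{name}.png",s["img"][:,:,::-1]); pickle.dump(s,open(f"pics/{name}.pkl","wb")); return s
def load(name):
    import pickle; return pickle.load(open(f"pics/{name}.pkl","rb"))
E
python3 - <<'E'
from h import *
s=shot("top","top1")
f=lambda x,y:(180+(x)/3,140+(y)/3)
def m(l,px,z):
    print(l,np.round(p2w(s,px,z)[:2],1))
m("mouth",f(725,220),59);m("tail",f(677,450),52)
m("headstartL",f(697,278),52)
m("pivot",f(318,243),98);m("tip",f(410,293),86)
for c in [(652,268),(735,290),(618,415),(700,437)]: m("rest",f(*c),20)
m("small",f(505,355),15);m("offcut",f(523,88),35);m("bowl",f(690,105),50)
for c in [(37,374),(382,368),(380,142)]: m("board",f(*c),18)
E
```

```text
mouth [ 623.7 -338.5]
tail [ 389.4 -285.2]
headstartL [ 564.8 -309.4]
pivot [596.6  75.7]
tip [547.5 -15.1]
rest [ 579.  -268.5]
rest [ 555.5 -355.7]
rest [ 426.  -230.1]
rest [ 402.4 -315.4]
small [ 489.3 -113.9]
offcut [ 767.1 -134.8]
bowl [ 745.7 -307.1]
board [472.1 372.9]
board [476.5  13.9]
board [713.7  14.9]
```

Request:
{"fn": "play_rows", "kwargs": {"steps": [[[0.313,0.295,0],-4.77,1],[[0.313,0.295,0],-4.77,1],[[0.313,0.295,0],-4.77,1],[[0.313,0.295,0],-4.77,1],[[0.313,0.295,0],-4.77,1],[[0.313,0.295,0],-4.77,1],[[0.313,0.295,0],-4.77,1],[[0.313,0.295,0],-4.77,1]]}}

```text
time: 2.22
eef_pos: [406.0, -378.8, 222.1]
orientation: [[0.975, -0.222, 0.0], [-0.222, -0.975, -0.0], [0.0, 0.0, -1.0]]
force: [0.6, -1.1, 0.4]
opening: 90.9
```

Request:
{"fn": "play_rows", "kwargs": {"steps": [[[0.077,0.072,0],0,1],[[0.077,0.072,0],0,1],[[0.077,0.072,0],0,1],[[0.077,0.072,0],0,1],[[0.077,0.072,0],0,1]]}}

```text
time: 2.63
eef_pos: [483.8, -305.9, 222.1]
orientation: [[0.976, -0.22, 0.0], [-0.22, -0.976, -0.0], [0.0, 0.0, -1.0]]
force: [-1.2, -0.7, 0.4]
opening: 90.8
```

Run:
```python
from h import *
s=shot("wrist","w1"); o=get_obs(); print(o["eef_pos"],o["orientation"],s["cam_to_world"])
s=shot("top","top2")
i=cv2.imread("pics/top2.png"); cv2.imwrite("pics/top2c.png",cv2.resize(i[190:290,240:340],None,fx=6,fy=6,interpolation=cv2.INTER_CUBIC))
```

```text
[ 483.05249876 -306.69985739  222.0624102 ] [[ 9.75275973e-01 -2.20990441e-01  1.76937707e-05]
 [-2.20990413e-01 -9.75275882e-01 -4.36815288e-04]
 [ 1.13788311e-04  4.22105301e-04 -9.99999904e-01]] [[-2.19481387e-01 -9.36990984e-01 -2.71801062e-01  5.59943322e+02]
 [-9.75616470e-01  2.10605762e-01  6.17876762e-02 -3.22850467e+02]
 [-6.51625714e-04  2.78734838e-01 -9.60367880e-01  3.84595107e+02]
 [ 0.00000000e+00  0.00000000e+00  0.00000000e+00  1.00000000e+00]]
```

View pics/w1.png

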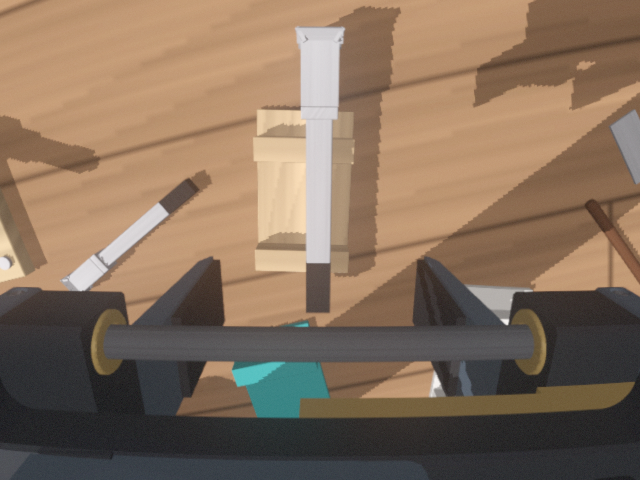

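View pics/top2c.png

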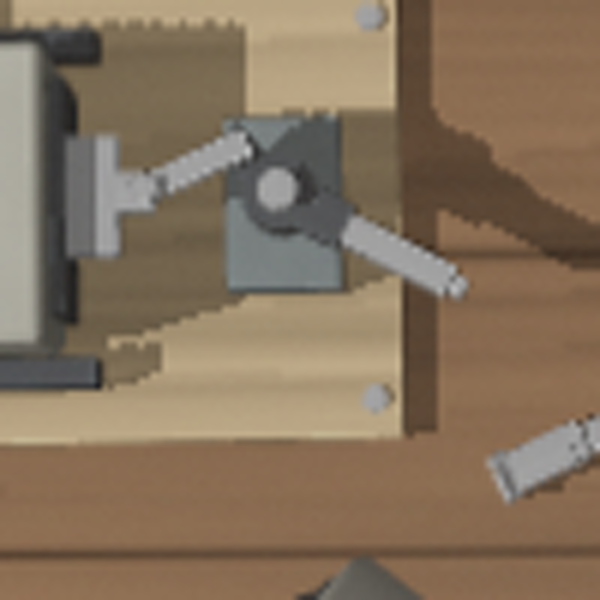

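Wrist picture: the bar's mouth is at (320,30), the tail end at (317,312), and the battens at rows ~150 and ~257 of the wooden rest. The bar lies on the rest's right-hand side in this view.

Run:
```python
from h import *
s=load("w1")
m=lambda l,px,z:(print(l,np.round(p2w(s,px,z)[:2],1)),p2w(s,px,z)[:2])[1]
a=m("mouth",(320,31),59);b=m("tail",(317.5,311),52);c=m("shaft/head",(319.5,112),53)
d=(a-b)/np.linalg.norm(a-b);print("len",np.linalg.norm(a-b),"yaw",np.degrees(np.arctan2(d[1],d[0])),"origin via tail",b+100*d,"via mouth",a-143*d)
B=[m("bat",p,30) for p in [(254,138),(353,138),(256,265),(348,265)]]
# far batten: far edge; near batten near edge top
r=(B[0]+B[1])/2-(B[2]+B[3])/2; print(np.linalg.norm(r),np.degrees(np.arctan2(r[1],r[0])))
s=load("top2"); f=lambda x,y:(240+x/6-.5+.083,190+y/6-.5+.083)
p=m("pivot",f(278,190),98);t=m("tip",f(463,286),83);
r1=m("stubroot",f(345,228),86); e=t-p; print(np.linalg.norm(e),np.degrees(np.arctan2(e[1],e[0])))
e=t-r1; print(np.degrees(np.arctan2(e[1],e[0])))
```

```text
mouth [ 623.4 -338.3]
tail [ 390.1 -283.7]
shaft/head [ 564.5 -324.7]
len 239.60453413742863 yaw -13.168880353630035 origin via tail [ 487.47391002 -306.47006586] via mouth [ 484.16773545 -305.69650387]
bat [ 556.  -263.5]
bat [ 536.6 -348.8]
bat [ 439.9 -234. ]
bat [ 420.5 -320.6]
119.67036123333033 -13.947299851069044
pivot [595.8  75.9]
tip [549.1 -15.4]
stubroot [578.2  43.2]
102.56874879815244 -117.1106979161829
-116.37961421579398
```

Request:
{"fn": "play_rows", "kwargs": {"steps": [[[0.001,0.001,-0.04],-0.05,1],[[0.001,0.001,-0.08],-0.05,1],[[0.001,0.001,-0.12],-0.05,1],[[0.001,0.001,-0.155],-0.05,1],[[0.001,0.001,-0.18],-0.05,1],[[0.001,0.001,-0.191],-0.05,1],[[0.001,0.001,-0.191],-0.05,1]]}}

```text
time: 3.32
eef_pos: [481.9, -306.3, 29.1]
orientation: [[0.973, -0.229, -0.003], [-0.229, -0.973, 0.002], [-0.003, -0.001, -1.0]]
force: [-0.6, 0.6, -1.3]
opening: 91.2
```

Request:
{"fn": "play_rows", "kwargs": {"steps": [[[0,0,0],0,0],[[0,0,0],0,-0.5],[[0,0,0],0,-1],[[0,0,0],0,-1],[[0,0,0],0,-1],[[0,0,0],0,-1],[[0,0,0],0,-1],[[0,0,0],0,-1]]}}

```text
time: 3.98
eef_pos: [482.0, -306.3, 29.3]
orientation: [[0.974, -0.229, -0.003], [-0.229, -0.974, 0.002], [-0.003, -0.001, -1.0]]
force: [0.4, -1.0, 0.3]
opening: 40.8
```

Request:
{"fn": "play_rows", "kwargs": {"steps": [[[0,0,0],0,-1],[[0,0,0],0,-1],[[0,0,0],0,-1],[[0,0,0],0,-1],[[0,0,0],0,-1]]}}

```text
time: 4.4
eef_pos: [482.0, -306.2, 29.3]
orientation: [[0.974, -0.229, -0.003], [-0.229, -0.974, 0.002], [-0.003, -0.001, -1.0]]
force: [0.7, 0.8, 0.4]
opening: 22.1
```

Request:
{"fn": "play_rows", "kwargs": {"steps": [[[0,0,0.015],0,-1],[[0,0,0.045],0,-1],[[0,0,0.08],0,-1],[[0,0.01,0.1],1,-1],[[0,0.03,0.1],2,-1],[[-0.005,0.05,0.1],3.1,-1],[[-0.01,0.07,0.1],4.2,-1],[[-0.012,0.09,0.1],5.3,-1]]}}

```text
time: 5.07
eef_pos: [469.1, -215.2, 129.2]
orientation: [[0.946, 0.324, -0.004], [0.324, -0.946, 0.0], [-0.004, -0.002, -1.0]]
force: [0.6, -0.4, -2.7]
opening: 21.9
```

Request:
{"fn": "play_rows", "kwargs": {"steps": [[[0,0.015,0],1.1,-1],[[-0.002,0.025,0],2.2,-1],[[-0.003,0.03,0],3.3,-1],[[-0.003,0.035,0],4.4,-1],[[-0.003,0.04,0],5.5,-1],[[-0.003,0.04,0],6.6,-1],[[-0.003,0.04,0],7.4,-1],[[-0.003,0.04,0],7.4,-1]]}}

```text
time: 5.73
eef_pos: [465.9, -175.0, 129.0]
orientation: [[0.445, 0.895, -0.004], [0.895, -0.445, -0.003], [-0.004, -0.002, -1.0]]
force: [1.1, 0.1, -3.5]
opening: 22.0
```

Run:
```python
from h import *
s=shot("wrist","w2"); o=get_obs(); print(o["eef_pos"],np.degrees(np.arctan2(o["orientation"][1,0],o["orientation"][0,0])))
```

```text
[ 465.92781567 -175.13916396  129.06248461] 63.22154285867094
```

View pics/w2.png

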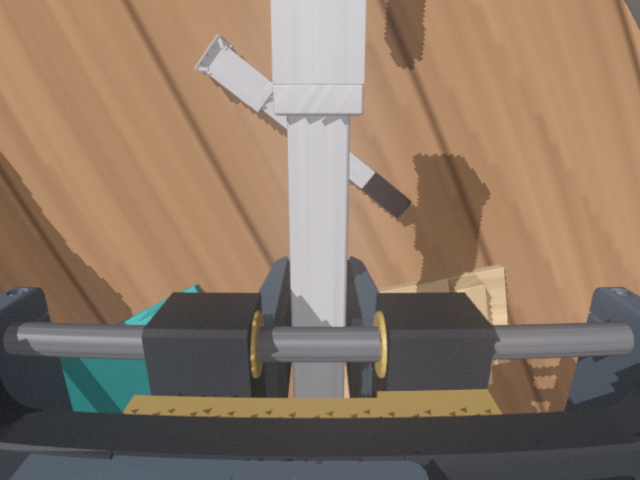

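The wrist view shows the held bar running straight up the picture, shaft edges at columns 289 and 349. The mouth is out of frame, so I use the outer cameras for the fit.

Run:
```python
from h import *
s=load("w2")
for z in (140,151): print(z,p2w(s,(319,114),z),p2w(s,(319,85),z+4))
s=shot("top","top3");
i=cv2.imread("pics/top3.png"); cv2.imwrite("pics/top3c.png",cv2.resize(i[190:310,240:390],None,fx=5,fy=5,interpolation=cv2.INTER_CUBIC))
s=shot("scene","sc3");
i=cv2.imread("pics/sc3.png"); cv2.imwrite("pics/sc3c.png",cv2.resize(i[180:310,230:430],None,fx=4,fy=4,interpolation=cv2.INTER_CUBIC))
```

```text
140 [ 501.06236328 -102.66664774  140.        ] [505.51620478 -93.70274267 144.        ]
151 [ 501.03704453 -102.7355006   151.        ] [505.1574053  -94.44325285 155.        ]
```

View pics/top3c.png

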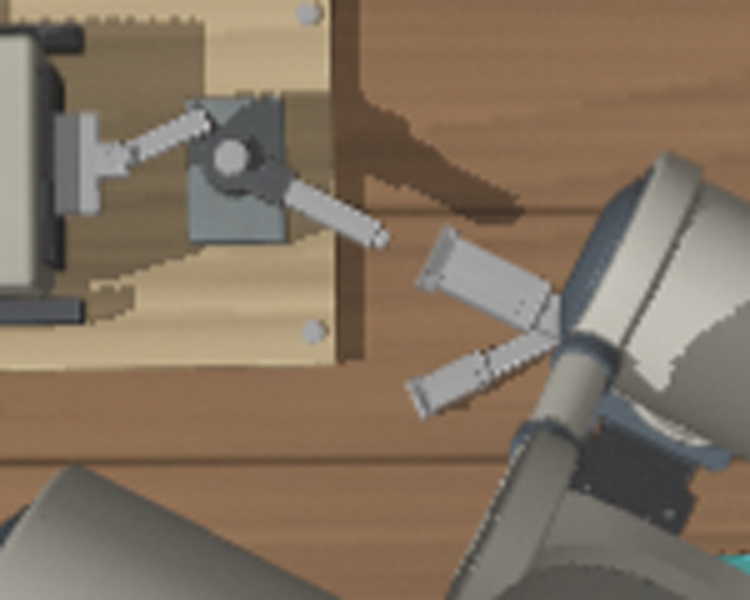

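View pics/sc3c.png

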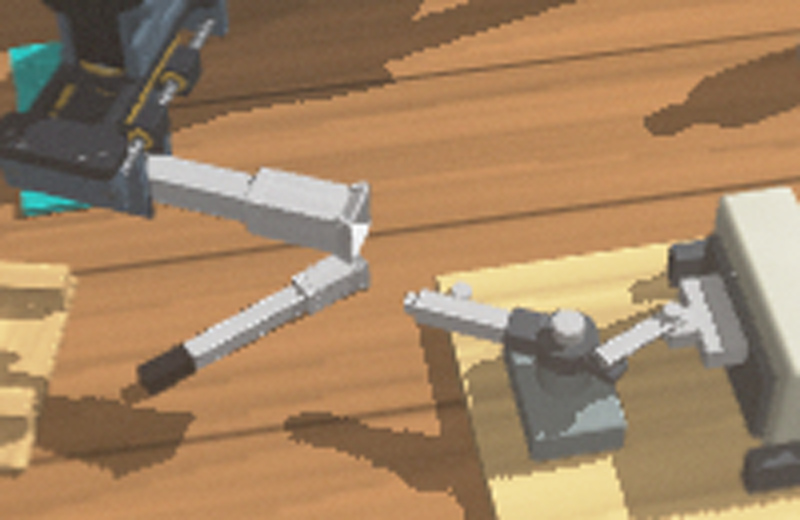

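```bash
cat >> h.py <<'E'
def box(c,yaw,x0,x1,hw,hz):
    c=np.array(c,float);u=np.array([np.cos(yaw),np.sin(yaw),0]);v=np.array([-u[1],u[0],0]);w=np.array([0,0,1.])
    return [(c+x*u+a*hw*v+b*hz*w) for x in (x0,x1) for a in (-1,1) for b in (-1,1)]
ED=[(0,1),(2,3),(0,2),(1,3),(4,5),(6,7),(4,6),(5,7),(0,4),(1,5),(2,6),(3,7)]
def overlay(s,name,crop,sc,boxes,pts=()):
    x0,y0,x1,y1=crop
    im=cv2.resize(s["img"][y0:y1,x0:x1,::-1],None,fx=sc,fy=sc,interpolation=cv2.INTER_CUBIC)
    f=lambda p:tuple(int(round(v)) for v in ((p[0]-x0+.5)*sc-.5,(p[1]-y0+.5)*sc-.5))
    for P,col in boxes:
        q=w2p(s,np.array(P))
        for a,b in ED: cv2.line(im,f(q[a]),f(q[b]),col,1,cv2.LINE_AA)
    for P,col in pts: cv2.circle(im,f(w2p(s,P)[0]),3,col,-1)
    cv2.imwrite(f"pics/{name}.png",im)
def barboxes(tcp,yaw,a,dz=11):
    u=np.array([np.cos(yaw),np.sin(yaw),0]); c=np.array(tcp)+a*u+[0,0,dz]
    return [(box(c,yaw,-100,75,11,11),(0,255,0)),(box(c,yaw,75,143,15,15),(0,255,255)),(box(c,yaw,142.5,143,18,18),(0,0,255))]
def levboxes(piv,ang):
    c=np.array([piv[0],piv[1],78]); return [(box(c,ang,38,97,8,8),(255,255,0)),(box(c,ang,97,105,5,5),(255,0,255))]
E
cat > ov.py <<'E'
from h import *
import sys
def ov(piv,ang,a,tcp,yaw,n,dz=11):
    b=barboxes(tcp,np.radians(yaw),a,dz)+levboxes(piv,np.radians(ang)); p=[([piv[0],piv[1],98],(0,0,255))]
    overlay(load("top"+n),"ot",(260,200,350,270),8,b,p); overlay(load("sc"+n),"os",(230,190,430,310),4,b,p)
ov((596,75.8),-117.3,4,(465.9,-175.1,129.1),63.2,"3")
E
python3 ov.py
```

```text
(no output)
```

View pics/ot.png

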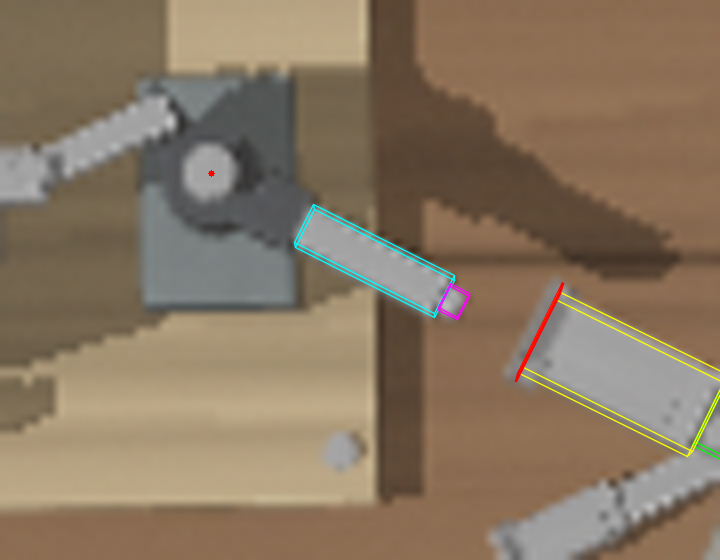

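View pics/os.png

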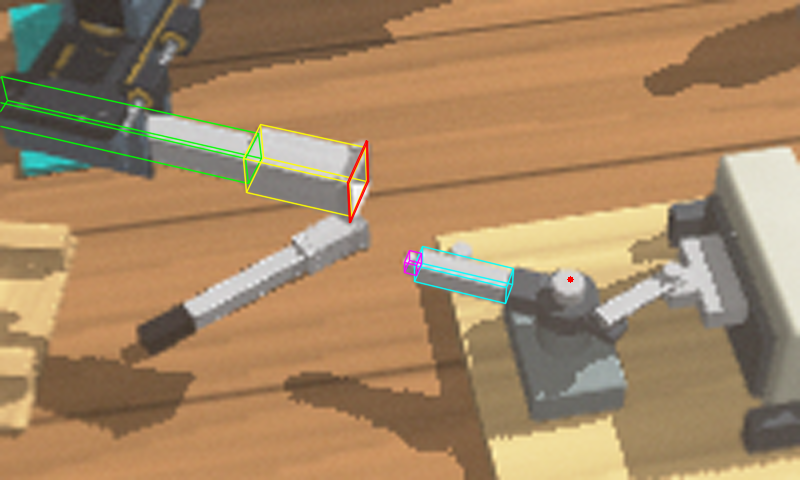

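The overlay agrees with both pictures: pivot at (596, 75.8), lever direction -117.3°. I lower to the stub's height, just short of the tip.

Request:
{"fn": "play_rows", "kwargs": {"steps": [[[0.002,0.004,-0.02],-0.08,-1],[[0.004,0.007,-0.045],-0.08,-1],[[0.005,0.009,-0.0628],-0.08,-1],[[0.005,0.009,-0.0628],-0.08,-1],[[0.005,0.009,-0.0628],-0.08,-1]]}}

```text
time: 6.3
eef_pos: [470.5, -166.1, 66.0]
orientation: [[0.461, 0.887, -0.005], [0.887, -0.461, -0.002], [-0.004, -0.004, -1.0]]
force: [-0.2, 0.0, -2.1]
opening: 21.9
```

```bash
cat > ov2.py <<'E'
from h import *
import sys
n,a,ang=sys.argv[1],float(sys.argv[2]),float(sys.argv[3])
o=get_obs(); yaw=np.arctan2(o["orientation"][1,0],o["orientation"][0,0]); t=o["eef_pos"]
print(t,np.degrees(yaw),o["force"],o["torque"],o["opening"],o["time"])
piv=np.array([596,75.8])
th=np.radians(ang); e=np.array([np.cos(th),np.sin(th)]); d=t[:2]-piv; print("R",d@e,"lat",-d[0]*e[1]+d[1]*e[0])
b=barboxes(t,yaw,a,11.7)+levboxes(piv,th); p=[([596,75.8,98],(0,0,255))]
overlay(shot("top","top"+n),"ot"+n,(260,200,350,270),8,b,p)
overlay(shot("scene","sc"+n),"os"+n,(230,190,430,310),4,b,p)
overlay(load("top"+n),"rt"+n,(260,200,350,270),8,[])
overlay(load("sc"+n),"rs"+n,(230,190,430,310),4,[])
E
python3 ov2.py 4 5 -117.3
```

```text
[ 470.53413729 -166.05829488   65.99297808] 62.533481029835094 [-0.1547618   0.04565472 -2.12883588] [-0.06989852 -0.00246774  0.08164396] 21.917655769013603 6.3
R 272.46431072445364 lat -0.5629285247016469
```

View pics/ot4.png

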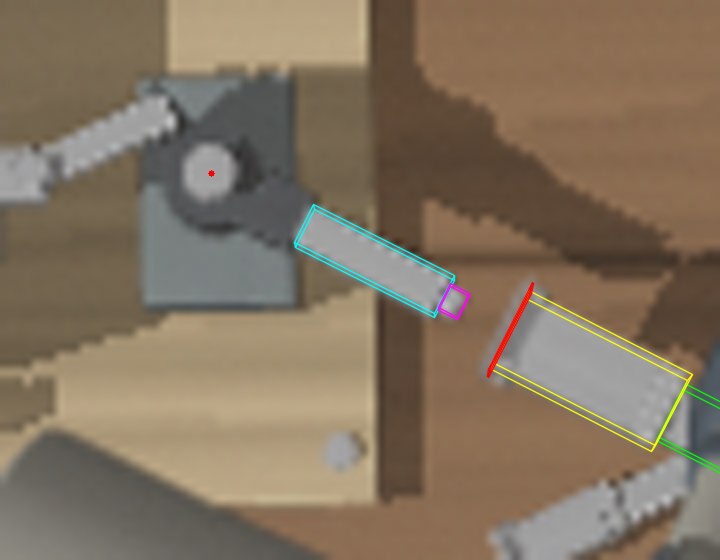

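View pics/os4.png

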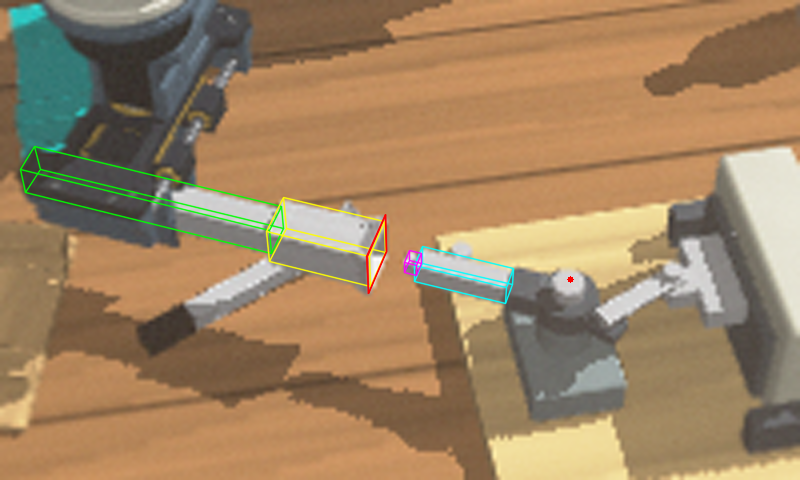

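View pics/rt4.png

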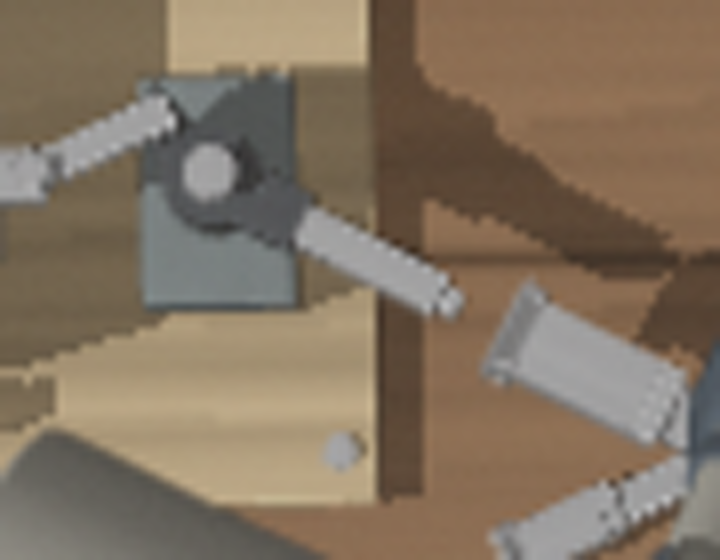

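Both views show socket and stub in line (nose at (455,300) in the crop, on the bar's centre line). Inserting gently.

Request:
{"fn": "play_rows", "kwargs": {"steps": [[[0.0045,0.0075,0.0003],0.02,-1],[[0.0088,0.016,0.0003],0.02,-1],[[0.013,0.0245,0.0003],0.02,-1],[[0.0172,0.0325,0.0003],0.02,-1],[[0.0209,0.04,0.0003],0.02,-1],[[0.0209,0.04,0.0003],0.02,-1]]}}

```text
time: 6.9
eef_pos: [493.1, -125.0, 67.6]
orientation: [[0.458, 0.889, -0.002], [0.889, -0.458, -0.003], [-0.004, -0.001, -1.0]]
force: [0.3, -0.5, -2.9]
opening: 21.8
```

Request:
{"fn": "play_rows", "kwargs": {"steps": [[[0.003,0.0062,-0.0005],0,-1],[[0.0057,0.012,-0.001],0,-1],[[0.0085,0.018,-0.001],0,-1],[[0.0115,0.0235,-0.001],0,-1],[[0.0115,0.0235,-0.001],0,-1]]}}

```text
time: 7.32
eef_pos: [505.1, -100.6, 66.6]
orientation: [[0.457, 0.889, -0.002], [0.889, -0.457, -0.003], [-0.003, -0.0, -1.0]]
force: [0.5, -0.1, -2.6]
opening: 21.7
```

Request:
{"fn": "play_rows", "kwargs": {"steps": [[[0.0005,0.0009,0],0,-1],[[0.0009,0.0018,0],0,-1],[[0.0014,0.0027,0],0,-1],[[0.0014,0.0027,0],0,-1]]}}

```text
time: 7.65
eef_pos: [506.5, -97.9, 66.6]
orientation: [[0.457, 0.889, -0.002], [0.889, -0.457, -0.003], [-0.003, -0.0, -1.0]]
force: [-0.3, 0.7, -2.8]
opening: 21.8
```

R ≈ 195.4 mm; still no contact. A few more small steps.

Request:
{"fn": "play_rows", "kwargs": {"steps": [[[0.0003,0.0005,0],0,-1],[[0.0005,0.0009,0],0,-1],[[0.0007,0.0013,0],0,-1],[[0.0009,0.0018,0],0,-1]]}}

```text
time: 7.98
eef_pos: [506.7, -97.4, 66.6]
orientation: [[0.457, 0.889, -0.003], [0.889, -0.457, -0.005], [-0.005, -0.001, -1.0]]
force: [-8.9, -19.7, 0.1]
opening: 21.9
```

Socket floor touches the tip at R ≈ 195 (TCP; bar origin 190, as given): fully home. Next I work out the arc.

```bash
cat > arc.py <<'E'
from h import *
import sys
piv=np.array([596,75.8]); A0=-117.3
def state():
    o=get_obs(); yaw=np.degrees(np.arctan2(o["orientation"][1,0],o["orientation"][0,0])); t=o["eef_pos"]
    d=t[:2]-piv; psi=np.degrees(np.arctan2(d[1],d[0])); e=d/np.linalg.norm(d); n=np.array([-e[1],e[0]]); F=o["force"]
    print("t %.2f R %.1f psi-travel %.2f yawlead %.2f z %.1f Frad %.1f Ftan %.1f Fz %.1f T %s open %.1f"%(o["time"],np.linalg.norm(d),psi-A0,yaw-180-psi,t[2],F[:2]@e,F[:2]@n,F[2],np.round(o["torque"],2),o["opening"]))
    return t,yaw
def plan(trav,lead,R,z):
    t,yaw=state(); out=[]
    for a,l in zip(trav,lead):
        p=piv+R*np.array([np.cos(np.radians(A0+a)),np.sin(np.radians(A0+a))])
        y=A0+a+l+180
        out.append([[round((p[0]-t[0])/1000,4),round((p[1]-t[1])/1000,4),round((z-t[2])/1000,4)],round((y-yaw)/6,2),-1])
    print(out)
E
python3 -c "
from arc import *
plan([1,3,5,7,9,11,13,14],[.5,1,1.5,2,2.5,2.5,2.5,2.5],195.3,66.6)"
```

```text
t 7.98 R 194.8 psi-travel 0.03 yawlead 0.08 z 66.6 Frad 21.6 Ftan 1.1 Fz 0.1 T [-3.37  1.41 -0.11] open 21.9
[[[np.float64(0.0027), np.float64(-0.0019), np.float64(-0.0)], np.float64(0.23), -1], [[np.float64(0.0089), np.float64(-0.0048), np.float64(-0.0)], np.float64(0.65), -1], [[np.float64(0.0152), np.float64(-0.0075), np.float64(-0.0)], np.float64(1.07), -1], [[np.float64(0.0215), np.float64(-0.01), np.float64(-0.0)], np.float64(1.48), -1], [[np.float64(0.0279), np.float64(-0.0123), np.float64(-0.0)], np.float64(1.9), -1], [[np.float64(0.0344), np.float64(-0.0143), np.float64(-0.0)], np.float64(2.23), -1], [[np.float64(0.041), np.float64(-0.0161), np.float64(-0.0)], np.float64(2.57), -1], [[np.float64(0.0443), np.float64(-0.0169), np.float64(-0.0)], np.float64(2.73), -1]]
```

Request:
{"fn": "play_rows", "kwargs": {"steps": [[[0.0027,-0.0019,0],0.23,-1],[[0.0089,-0.0048,0],0.65,-1],[[0.0152,-0.0075,0],1.07,-1],[[0.0215,-0.01,0],1.48,-1],[[0.0279,-0.0123,0],1.9,-1],[[0.0344,-0.0143,0],2.23,-1],[[0.041,-0.0161,0],2.57,-1],[[0.0443,-0.0169,0],2.73,-1]]}}

```text
time: 8.65
eef_pos: [550.7, -114.2, 66.4]
orientation: [[0.186, 0.983, -0.003], [0.983, -0.186, -0.005], [-0.005, -0.002, -1.0]]
force: [-5.8, 0.6, -2.8]
opening: 21.7
```

```bash
python3 ov2.py 5 5 -105; python3 -c "
from arc import *
plan([15,17,19,21,23,25,27,28],[2.5]*8,195.3,66.6)" | sed 's/np.float64(\([^)]*\))/\1/g'
```

```text
[ 550.72078513 -114.2432294    66.35376198] 79.29375144551209 [-5.79463218  0.56860167 -2.78370339] [0.22175463 0.85867019 0.20287112] 21.660763434388052 8.65
R 195.2867865450304 lat 5.450444127332503
t 8.75 R 195.4 psi-travel 13.84 yawlead 2.66 z 66.3 Frad 1.4 Ftan -5.4 Fz -1.9 T [0.11 0.72 0.26] open 22.0
[[[0.0039, -0.0008, 0.0003], 0.17, -1], [[0.0106, -0.0022, 0.0003], 0.5, -1], [[0.0173, -0.0033, 0.0003], 0.83, -1], [[0.024, -0.0041, 0.0003], 1.17, -1], [[0.0308, -0.0048, 0.0003], 1.5, -1], [[0.0376, -0.0052, 0.0003], 1.83, -1], [[0.0445, -0.0053, 0.0003], 2.17, -1], [[0.0479, -0.0053, 0.0003], 2.33, -1]]
```

View pics/ot5.png

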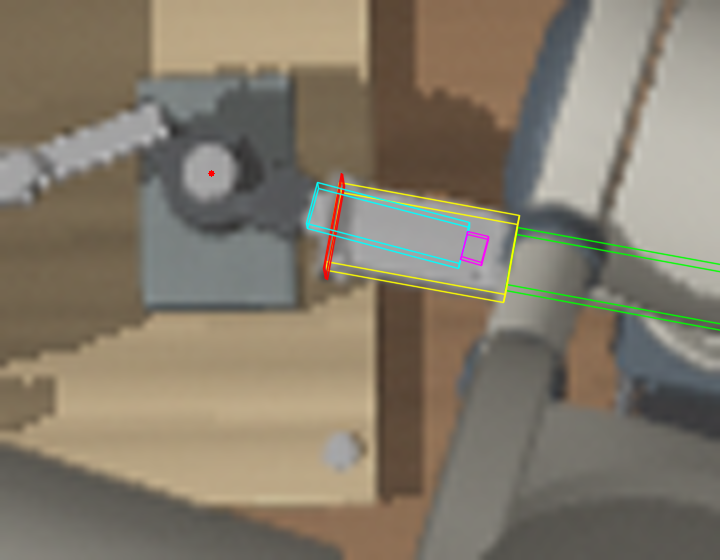

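View pics/rs5.png

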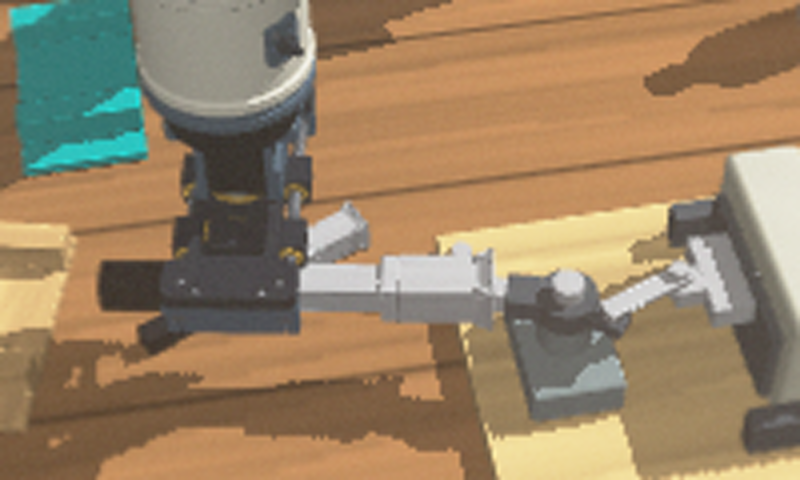

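The socket sits close to the shoulder, and the lever turns with a gentle 5 N tangential load. I continue.

Request:
{"fn": "play_rows", "kwargs": {"steps": [[[0.0039,-0.0008,0.0003],0.17,-1],[[0.0106,-0.0022,0.0003],0.5,-1],[[0.0173,-0.0033,0.0003],0.83,-1],[[0.024,-0.0041,0.0003],1.17,-1],[[0.0308,-0.0048,0.0003],1.5,-1],[[0.0376,-0.0052,0.0003],1.83,-1],[[0.0445,-0.0053,0.0003],2.17,-1],[[0.0479,-0.0053,0.0003],2.33,-1]]}}

```text
time: 9.42
eef_pos: [597.9, -119.7, 66.4]
orientation: [[-0.056, 0.998, -0.003], [0.998, 0.056, -0.006], [-0.005, -0.004, -1.0]]
force: [-7.5, -3.9, -1.3]
opening: 21.8
```

```bash
python3 -c "
from arc import *
plan([29,31,33,35,37,39,40,40],[2.6]*8,195.3,66.6)" | sed 's/np.float64(\([^)]*\))/\1/g'
```

```text
t 9.42 R 195.5 psi-travel 27.85 yawlead 2.69 z 66.4 Frad 3.8 Ftan -7.5 Fz -1.3 T [-0.46  1.12  0.37] open 21.8
[[[0.0039, 0.0003, 0.0002], 0.18, -1], [[0.0107, 0.0006, 0.0002], 0.51, -1], [[0.0175, 0.0011, 0.0002], 0.84, -1], [[0.0243, 0.0019, 0.0002], 1.18, -1], [[0.031, 0.003, 0.0002], 1.51, -1], [[0.0377, 0.0042, 0.0002], 1.84, -1], [[0.0411, 0.0049, 0.0002], 2.01, -1], [[0.0411, 0.0049, 0.0002], 2.01, -1]]
```

Request:
{"fn": "play_rows", "kwargs": {"steps": [[[0.0039,0.0002,0.0002],0.18,-1],[[0.0107,0.0005,0.0002],0.51,-1],[[0.0175,0.001,0.0002],0.84,-1],[[0.0243,0.0018,0.0002],1.18,-1],[[0.031,0.0028,0.0002],1.51,-1],[[0.0377,0.004,0.0002],1.84,-1],[[0.0411,0.0047,0.0002],2.01,-1],[[0.0411,0.0047,0.0002],2.01,-1]]}}

```text
time: 10.08
eef_pos: [639.0, -115.0, 66.4]
orientation: [[-0.264, 0.965, -0.002], [0.964, 0.264, -0.007], [-0.006, -0.004, -1.0]]
force: [-3.6, -2.6, -2.2]
opening: 22.1
```

```bash
python3 ov2.py 6 5 -82; python3 -c "
from arc import *
plan([41,42,43,44,45,46],[2.6]*6,195.4,66.6)" | sed 's/np.float64(\([^)]*\))/\1/g'
```

```text
[ 638.99064493 -115.03818339   66.41155113] 105.31106484586682 [-3.57342721 -2.61426494 -2.1904944 ] [-0.57089812  0.51661433  0.31940997] 22.090202162354114 10.0833
R 194.9641006763207 lat 16.01272116237811
t 10.18 R 195.6 psi-travel 39.86 yawlead 2.67 z 66.4 Frad 2.3 Ftan -4.5 Fz -2.8 T [-0.55  0.41  0.22] open 21.7
[[[0.0038, 0.0011, 0.0002], 0.18, -1], [[0.0071, 0.0019, 0.0002], 0.35, -1], [[0.0103, 0.0028, 0.0002], 0.51, -1], [[0.0136, 0.0038, 0.0002], 0.68, -1], [[0.0169, 0.0048, 0.0002], 0.85, -1], [[0.0201, 0.0059, 0.0002], 1.01, -1]]
```

View pics/ot6.png

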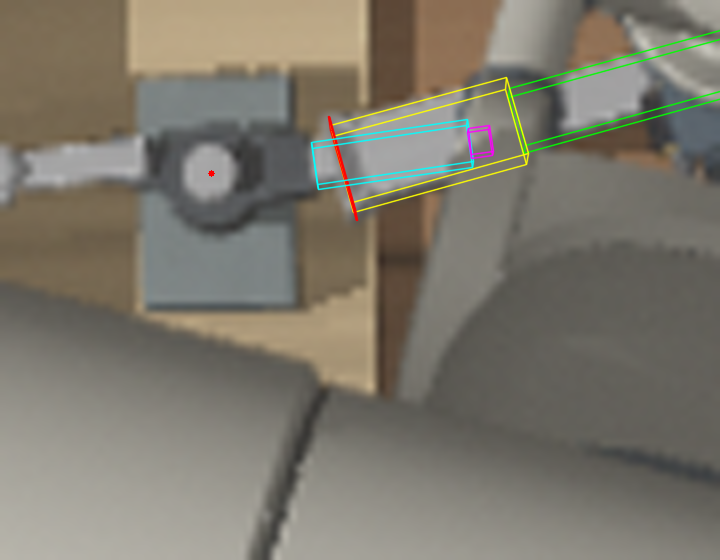

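View pics/rs6.png

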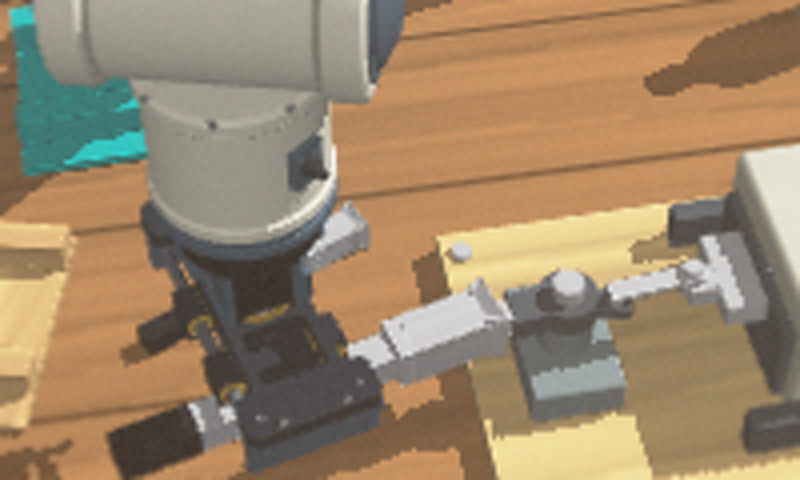

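Crank and link are nearly in line and the load is falling, so the dead point is near. Smaller steps now.

Request:
{"fn": "play_rows", "kwargs": {"steps": [[[0.0038,0.001,0.0002],0.18,-1],[[0.0071,0.0018,0.0002],0.35,-1],[[0.0103,0.0027,0.0002],0.51,-1],[[0.0136,0.0036,0.0002],0.68,-1]]}}

```text
time: 10.52
eef_pos: [652.2, -111.6, 66.6]
orientation: [[-0.331, 0.943, -0.002], [0.943, 0.331, -0.007], [-0.006, -0.004, -1.0]]
force: [-3.1, -3.2, -4.8]
opening: 21.8
```

```bash
python3 -c "
from arc import *
plan([44.5,45,45.5,46,46.5,47],[2.6]*6,195.4,66.6)" | sed 's/np.float64(\([^)]*\))/\1/g'
```

```text
t 10.52 R 195.6 psi-travel 44.00 yawlead 2.66 z 66.6 Frad 2.1 Ftan -3.9 Fz -4.8 T [-0.63  0.31  0.22] open 21.8
[[[0.0016, 0.0007, -0.0], 0.07, -1], [[0.0032, 0.0012, -0.0], 0.16, -1], [[0.0048, 0.0017, -0.0], 0.24, -1], [[0.0064, 0.0023, -0.0], 0.32, -1], [[0.0081, 0.0028, -0.0], 0.41, -1], [[0.0097, 0.0034, -0.0], 0.49, -1]]
```

Request:
{"fn": "play_rows", "kwargs": {"steps": [[[0.0016,0.0005,0],0.07,-1],[[0.0032,0.001,0],0.16,-1],[[0.0048,0.0016,0],0.24,-1],[[0.0064,0.0021,0],0.32,-1]]}}

```text
time: 10.85
eef_pos: [658.8, -109.5, 66.6]
orientation: [[-0.363, 0.932, -0.002], [0.932, 0.363, -0.007], [-0.006, -0.004, -1.0]]
force: [-3.0, -2.9, -4.3]
opening: 21.4
```

```bash
python3 -c "
from arc import *
plan([46.5,47,47.5,48,48.5,49],[2.6]*6,195.4,66.6)" | sed 's/np.float64(\([^)]*\))/\1/g'; python3 ov2.py 7 5 -75
```

```text
t 10.85 R 195.7 psi-travel 46.02 yawlead 2.59 z 66.6 Frad 1.8 Ftan -3.8 Fz -4.3 T [-0.72  0.18  0.33] open 21.4
[[[0.0015, 0.0008, -0.0], 0.08, -1], [[0.0031, 0.0013, -0.0], 0.17, -1], [[0.0047, 0.0019, -0.0], 0.25, -1], [[0.0063, 0.0025, -0.0], 0.33, -1], [[0.0079, 0.0031, -0.0], 0.42, -1], [[0.0095, 0.0038, -0.0], 0.5, -1]]
[ 658.78853722 -109.50973557   66.6387011 ] 111.3071834757471 [-3.02478704 -2.91899232 -4.3195832 ] [-0.71878926  0.18352179  0.33017971] 21.42462836931306 10.85
R 195.24632869599398 lat 12.687380884479403
```

View pics/rt7.png

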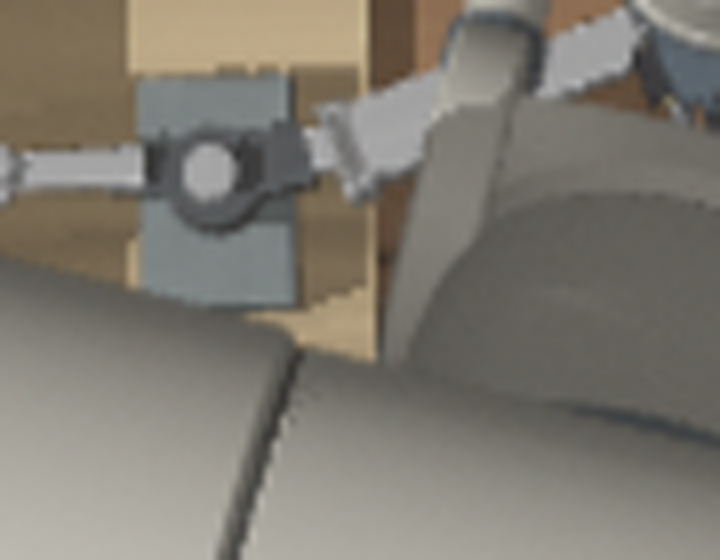

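Request:
{"fn": "play_rows", "kwargs": {"steps": [[[0.0015,0.0006,0],0.08,-1],[[0.0031,0.0011,0],0.17,-1],[[0.0047,0.0017,0],0.25,-1],[[0.0063,0.0023,0],0.33,-1]]}}

```text
time: 11.28
eef_pos: [665.4, -107.0, 66.7]
orientation: [[-0.396, 0.918, -0.001], [0.918, 0.396, -0.007], [-0.006, -0.004, -1.0]]
force: [-2.1, -2.2, -3.3]
opening: 21.9
```

```bash
python3 -c "
from arc import *
plan([48.5,49,49.5,50,50.5,51],[2.6]*6,195.4,66.6)" | sed 's/np.float64(\([^)]*\))/\1/g'
```

```text
t 11.28 R 195.6 psi-travel 48.10 yawlead 2.54 z 66.7 Frad 1.3 Ftan -2.7 Fz -3.3 T [-0.6   0.11  0.31] open 21.9
[[[0.0012, 0.0007, -0.0001], 0.08, -1], [[0.0028, 0.0013, -0.0001], 0.16, -1], [[0.0044, 0.0019, -0.0001], 0.24, -1], [[0.006, 0.0026, -0.0001], 0.33, -1], [[0.0075, 0.0032, -0.0001], 0.41, -1], [[0.0091, 0.0039, -0.0001], 0.49, -1]]
```

Request:
{"fn": "play_rows", "kwargs": {"steps": [[[0.0012,0.0005,0],0.08,-1],[[0.0028,0.0011,0],0.16,-1],[[0.0044,0.0017,0],0.24,-1],[[0.006,0.0024,0],0.33,-1]]}}

```text
time: 11.62
eef_pos: [671.8, -104.5, 66.8]
orientation: [[-0.428, 0.904, -0.0], [0.904, 0.428, -0.007], [-0.006, -0.003, -1.0]]
force: [-1.0, -1.9, -2.8]
opening: 21.7
```

```bash
python3 -c "
from arc import *
plan([50.5,51,51.5,52,52.5,53],[2.5]*6,195.4,66.6)" | sed 's/np.float64(\([^)]*\))/\1/g'
```

```text
t 11.62 R 195.6 psi-travel 50.09 yawlead 2.56 z 66.8 Frad 1.4 Ftan -1.6 Fz -2.8 T [-0.47 -0.13  0.15] open 21.7
[[[0.0012, 0.0007, -0.0002], 0.06, -1], [[0.0028, 0.0014, -0.0002], 0.14, -1], [[0.0043, 0.0021, -0.0002], 0.22, -1], [[0.0059, 0.0028, -0.0002], 0.31, -1], [[0.0074, 0.0035, -0.0002], 0.39, -1], [[0.009, 0.0043, -0.0002], 0.47, -1]]
```

Request:
{"fn": "play_rows", "kwargs": {"steps": [[[0.0012,0.0006,0],0.06,-1],[[0.0028,0.0012,0],0.14,-1],[[0.0043,0.0019,0],0.22,-1],[[0.0059,0.0026,0],0.31,-1]]}}

```text
time: 11.95
eef_pos: [677.9, -101.8, 66.8]
orientation: [[-0.458, 0.889, 0.0], [0.889, 0.458, -0.007], [-0.006, -0.003, -1.0]]
force: [-0.1, -0.4, -3.0]
opening: 21.9
```

```bash
python3 -c "
from arc import *
plan([52.5,53,53.5,54,54.5,55],[2.5]*6,195.4,66.6)" | sed 's/np.float64(\([^)]*\))/\1/g'; python3 ov2.py 8 5 -70
```

```text
t 11.95 R 195.6 psi-travel 52.07 yawlead 2.49 z 66.8 Frad 0.3 Ftan -0.2 Fz -3.0 T [-0.17 -0.24  0.03] open 21.9
[[[0.0013, 0.0008, -0.0002], 0.07, -1], [[0.0028, 0.0015, -0.0002], 0.16, -1], [[0.0043, 0.0023, -0.0002], 0.24, -1], [[0.0059, 0.003, -0.0002], 0.32, -1], [[0.0074, 0.0038, -0.0002], 0.41, -1], [[0.0089, 0.0046, -0.0002], 0.49, -1]]
[ 677.94690936 -101.78295541   66.80119004] 117.25784535968454 [-0.08224884 -0.3692791  -3.03451614] [-0.16768886 -0.24113566  0.02696866] 21.88440762942397 11.95
R 194.90088646345077 lat 16.267958159130288
```

View pics/rt8.png

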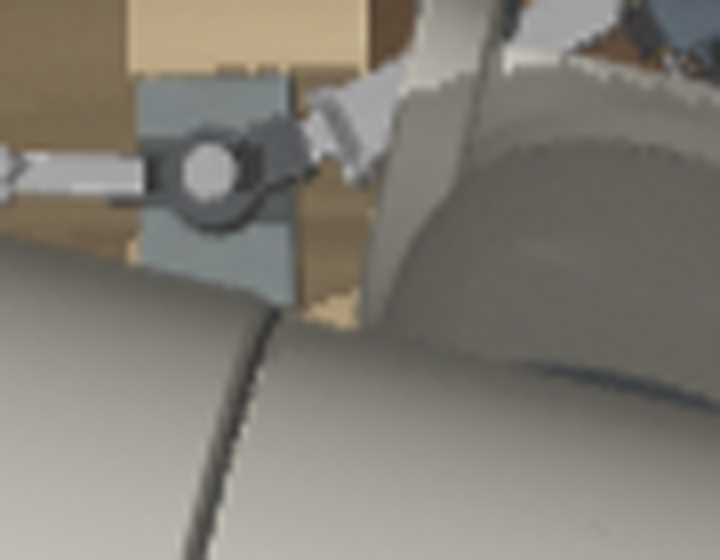

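View pics/rs8.png

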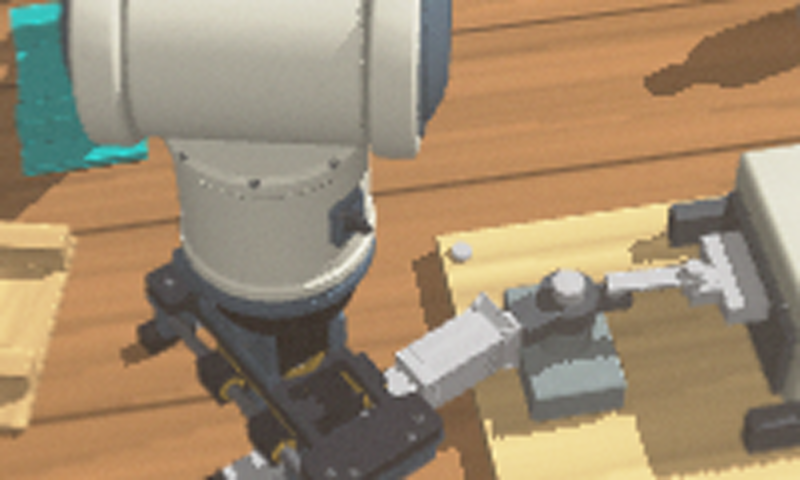

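Load is ≈ 0, so we are about at the dead point. I go on in small steps and watch for the load to reverse.

Request:
{"fn": "play_rows", "kwargs": {"steps": [[[0.0013,0.0006,0],0.07,-1],[[0.0028,0.0013,0],0.16,-1],[[0.0036,0.0017,0],0.2,-1],[[0.0043,0.0021,0],0.24,-1],[[0.0043,0.0021,0],0.24,-1]]}}

```text
time: 12.47
eef_pos: [682.5, -99.6, 66.8]
orientation: [[-0.48, 0.877, 0.001], [0.877, 0.48, -0.007], [-0.006, -0.003, -1.0]]
force: [2.1, -1.0, -2.2]
opening: 21.8
```

```bash
python3 -c "
from arc import *
plan([54,54.5,55,55.5,56],[2.5]*5,195.4,66.6)" | sed 's/np.float64(\([^)]*\))/\1/g'; python3 ov2.py 9 5 -66 >/dev/null
```

```text
t 12.47 R 195.6 psi-travel 53.57 yawlead 2.45 z 66.8 Frad 1.8 Ftan 1.4 Fz -2.2 T [-0.17 -0.33 -0.04] open 21.8
[[[0.0013, 0.0008, -0.0002], 0.08, -1], [[0.0028, 0.0016, -0.0002], 0.16, -1], [[0.0043, 0.0024, -0.0002], 0.25, -1], [[0.0058, 0.0032, -0.0002], 0.33, -1], [[0.0073, 0.004, -0.0002], 0.41, -1]]
```

View pics/rt9.png

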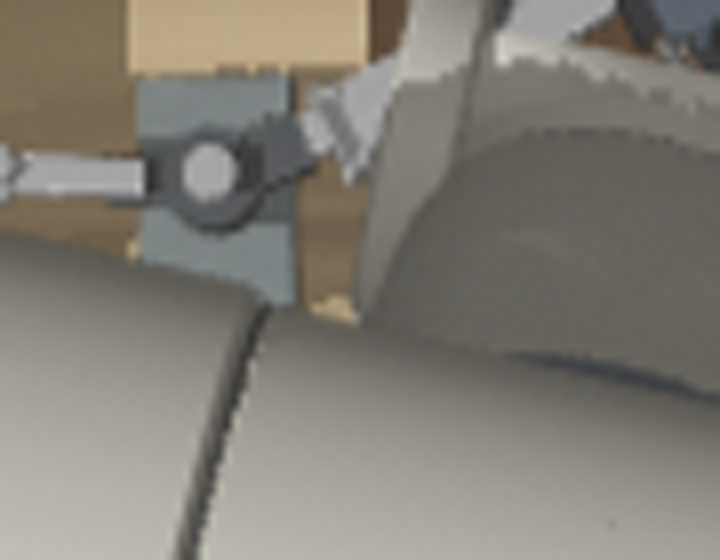

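View pics/rs9.png

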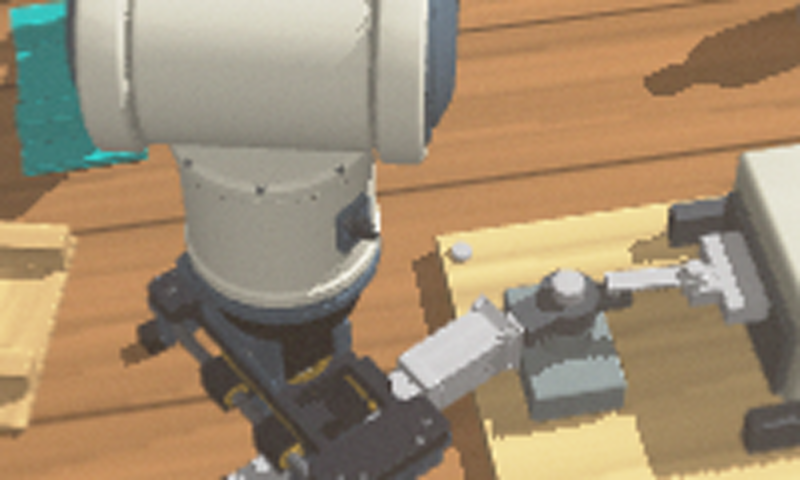

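Request:
{"fn": "play_rows", "kwargs": {"steps": [[[0.0013,0.0006,0],0.05,-1],[[0.0028,0.0014,0],0.1,-1],[[0.0043,0.0021,0],0.15,-1],[[0.0058,0.0029,0],0.2,-1],[[0.0058,0.0029,0],0.2,-1]]}}

```text
time: 12.98
eef_pos: [686.5, -97.3, 66.3]
orientation: [[-0.5, 0.866, -0.003], [0.866, 0.5, -0.008], [-0.005, -0.007, -1.0]]
force: [-10.2, -9.2, 0.9]
opening: 21.9
```

```bash
python3 -c "
from arc import *
plan([56,56.5,57,57.5],[2.,2,2,2],195.4,66.6)" | sed 's/np.float64(\([^)]*\))/\1/g'; python3 ov2.py 10 5 -64 >/dev/null
```

```text
t 12.98 R 195.3 psi-travel 54.90 yawlead 2.37 z 66.3 Frad 3.5 Ftan -13.3 Fz 0.9 T [-1.3   1.68  0.84] open 21.9
[[[0.0033, 0.0017, 0.0003], 0.12, -1], [[0.0048, 0.0025, 0.0003], 0.2, -1], [[0.0063, 0.0034, 0.0003], 0.29, -1], [[0.0078, 0.0042, 0.0003], 0.37, -1]]
```

View pics/rt10.png

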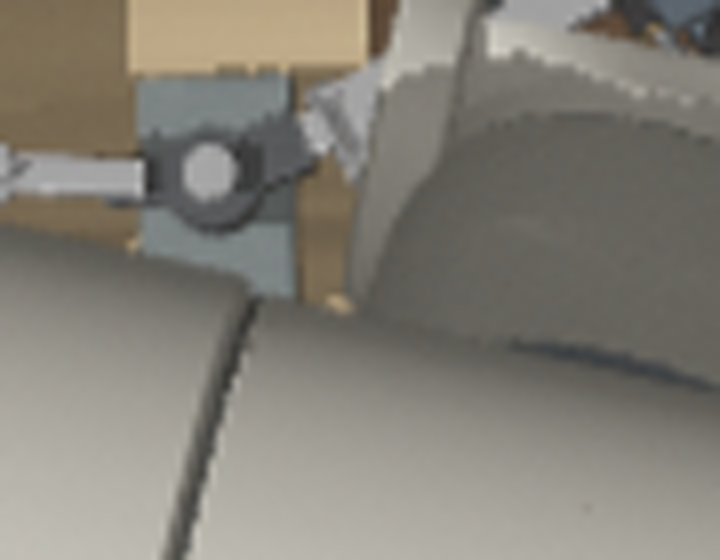

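View pics/rs10.png

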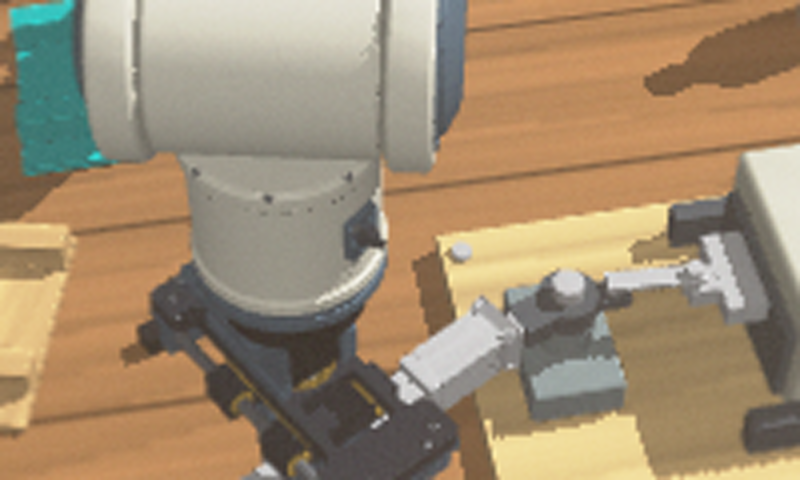

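Load reversed (+1.4 N), then rose to -13 N within about 1°: the lever is at its stop, at about 0.89 rad by the socket geometry. I back the bar off to the middle of its play.

```bash
python3 -c "
from arc import *
plan([54,53,52,51.4,51.4],[1.8,1.2,.6,0.2,.2],195.6,66.6)" | sed 's/np.float64(\([^)]*\))/\1/g'
```

```text
t 13.08 R 195.3 psi-travel 54.86 yawlead 2.38 z 66.3 Frad 2.6 Ftan -11.3 Fz -0.3 T [-1.25  1.62  0.81] open 22.0
[[[-0.0025, -0.0016, 0.0003], -0.24, -1], [[-0.0056, -0.0031, 0.0003], -0.51, -1], [[-0.0086, -0.0045, 0.0003], -0.77, -1], [[-0.0105, -0.0054, 0.0003], -0.94, -1], [[-0.0105, -0.0054, 0.0003], -0.94, -1]]
```

Request:
{"fn": "play_rows", "kwargs": {"steps": [[[-0.0025,-0.0016,0.0003],-0.24,-1],[[-0.0056,-0.0031,0.0003],-0.51,-1],[[-0.0086,-0.0045,0.0003],-0.77,-1],[[-0.0105,-0.0054,0.0003],-0.94,-1],[[-0.0105,-0.0054,0.0003],-0.94,-1]]}}

```text
time: 13.5
eef_pos: [675.7, -102.8, 66.6]
orientation: [[-0.41, 0.912, -0.004], [0.912, 0.41, -0.007], [-0.005, -0.007, -1.0]]
force: [0.0, -0.2, -3.7]
opening: 22.0
```

```bash
python3 -c "
from arc import *
state()"; python3 ov2.py 11 5 -66.3 >/dev/null
```

```text
t 13.50 R 195.6 psi-travel 51.35 yawlead 0.18 z 66.6 Frad 0.2 Ftan -0.0 Fz -3.7 T [-0.38 -0.22  0.01] open 22.0
```

View pics/ot11.png

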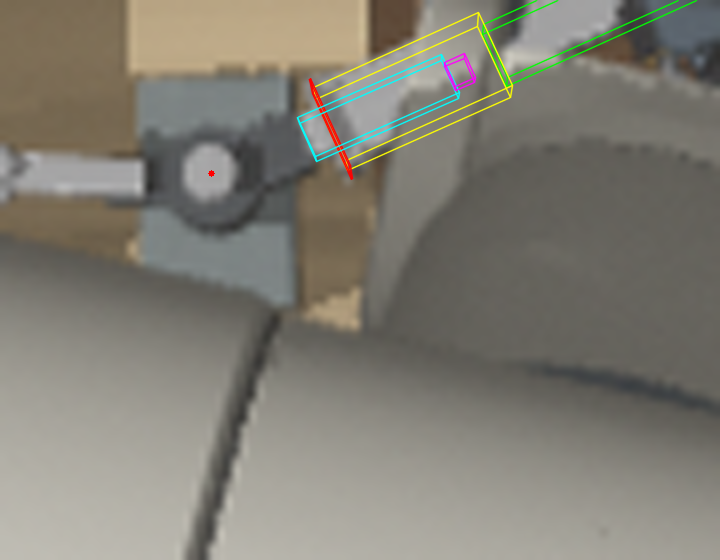

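View pics/os11.png

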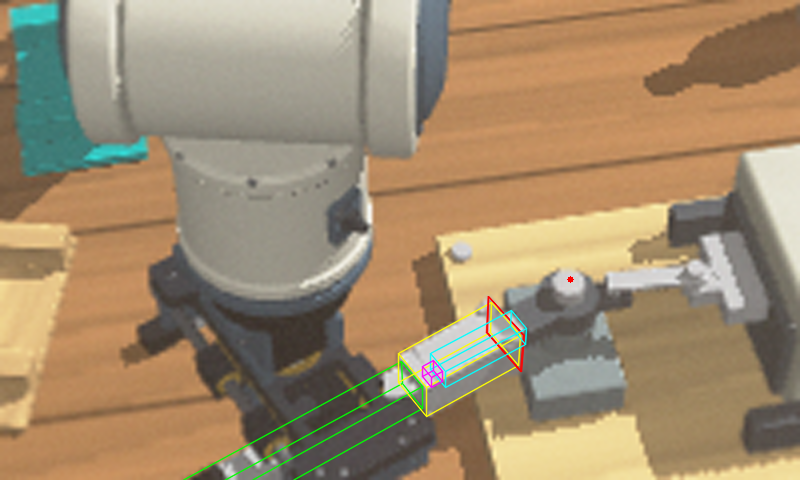

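Forces are now about zero and the link stands as it did at the stop. Drawing off along the bar's axis.

Request:
{"fn": "play_rows", "kwargs": {"steps": [[[0.0016,-0.0036,0],0,-1],[[0.0049,-0.0109,0],0,-1],[[0.0082,-0.0182,0],0,-1],[[0.0115,-0.0255,0],0,-1],[[0.0123,-0.0274,0],0,-1]]}}

```text
time: 14.02
eef_pos: [689.0, -131.9, 66.6]
orientation: [[-0.411, 0.911, -0.003], [0.911, 0.411, -0.008], [-0.006, -0.006, -1.0]]
force: [-2.0, -0.2, -1.8]
opening: 22.1
```

```bash
python3 -c "
from arc import *
state()"
```

```text
t 14.02 R 227.5 psi-travel 51.43 yawlead 0.17 z 66.6 Frad -0.6 Ftan -1.9 Fz -1.8 T [-0.1   0.    0.15] open 22.1
```

Request:
{"fn": "play_rows", "kwargs": {"steps": [[[0.0029,-0.0064,0],0,-1],[[0.0066,-0.0147,0],0,-1],[[0.0103,-0.0228,0],0,-1],[[0.0148,-0.0328,0],0,-1],[[0.0197,-0.0438,0],0,-1],[[0.0246,-0.0547,0],0,-1],[[0.0246,-0.0547,0.01],0,-1]]}}

```text
time: 14.6
eef_pos: [713.6, -189.1, 75.0]
orientation: [[-0.41, 0.912, -0.005], [0.912, 0.41, -0.008], [-0.005, -0.008, -1.0]]
force: [-0.8, 0.4, -3.0]
opening: 21.9
```

```bash
python3 ov2.py 12 5 -66.3
```

```text
[ 713.60592472 -189.08860681   74.95258633] 114.2130079452661 [-0.76662661  0.38006974 -3.01953321] [-0.14414795 -0.09472671  0.03474584] 21.915284233040538 14.6
R 289.82002862411156 lat 1.2159594490697572
```

View pics/ot12.png

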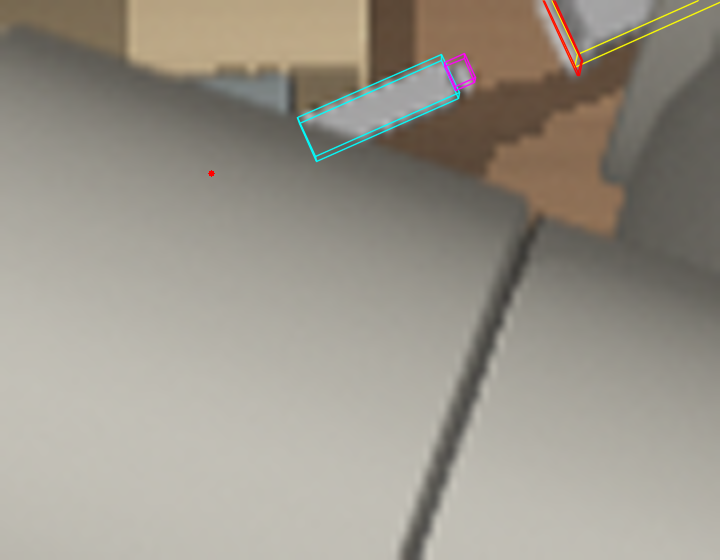

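View pics/os12.png

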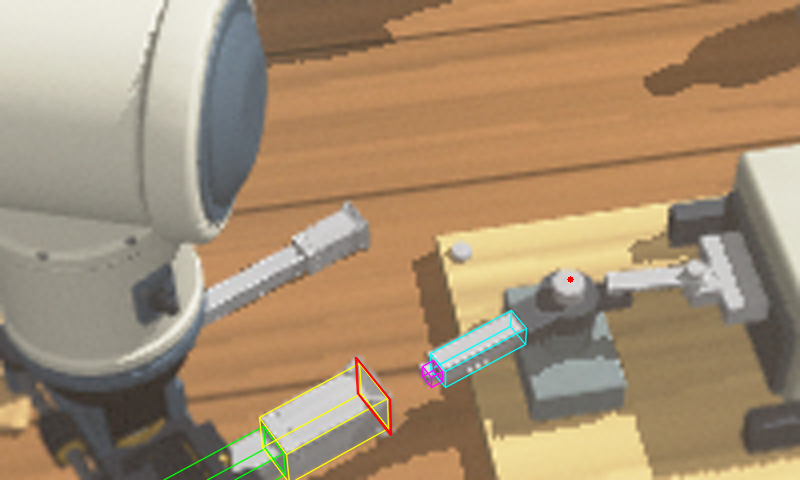

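The lever stands by itself at the stop; the overlay at -66.3° (51°) matches, with the socket clear. I lift and carry the bar back.

Request:
{"fn": "play_rows", "kwargs": {"steps": [[[0,-0.008,0.03],0,-1],[[-0.005,-0.012,0.06],-0.5,-1],[[-0.02,-0.02,0.075],-1.6,-1],[[-0.04,-0.03,0.075],-2.7,-1],[[-0.06,-0.04,0.075],-3.8,-1],[[-0.08,-0.05,0.075],-4.9,-1],[[-0.1,-0.06,0.075],-6,-1],[[-0.12,-0.07,0.075],-7.1,-1]]}}

```text
time: 15.37
eef_pos: [593.6, -257.3, 153.5]
orientation: [[0.32, 0.948, -0.006], [0.948, -0.32, -0.005], [-0.007, -0.004, -1.0]]
force: [0.5, 0.5, -1.6]
opening: 21.9
```

Request:
{"fn": "play_rows", "kwargs": {"steps": [[[-0.02,-0.01,0],-1.1,-1],[[-0.035,-0.015,0],-2.2,-1],[[-0.05,-0.02,0],-3.3,-1],[[-0.065,-0.025,0],-4.4,-1],[[-0.08,-0.03,0],-5.5,-1],[[-0.095,-0.035,0],-6.6,-1],[[-0.105,-0.04,0],-7.7,-1],[[-0.11,-0.045,0],-8.8,-1]]}}

```text
time: 16.03
eef_pos: [482.3, -301.9, 153.9]
orientation: [[0.95, 0.313, -0.008], [0.313, -0.95, 0.002], [-0.007, -0.005, -1.0]]
force: [-0.0, -0.4, -3.6]
opening: 21.9
```

Request:
{"fn": "play_rows", "kwargs": {"steps": [[[0,-0.003,0],-1.1,-1],[[0,-0.0044,0],-2.2,-1],[[0,-0.0044,0],-3.3,-1],[[0,-0.0044,-0.02],-4.4,-1],[[0,-0.0044,-0.05],-5.23,-1],[[0,-0.0044,-0.075],-5.23,-1],[[0,-0.0044,-0.085],-5.23,-1],[[0,-0.0044,-0.085],-5.23,-1]]}}

```text
time: 16.7
eef_pos: [481.3, -305.2, 67.2]
orientation: [[0.974, -0.226, -0.009], [-0.226, -0.974, 0.009], [-0.01, -0.006, -1.0]]
force: [-1.5, 0.3, -2.6]
opening: 22.4
```

```bash
python3 -c "
from arc import *
t,y=state(); print(t,y); shot('wrist','w5'); shot('scene','sc20')
overlay(load('sc20'),'rs20',(150,180,350,330),4,barboxes(t,np.radians(y),5,11.7))"
```

```text
t 16.70 R 397.9 psi-travel 10.54 yawlead -86.32 z 67.2 Frad 0.2 Ftan -1.5 Fz -2.6 T [0.08 0.12 0.01] open 22.4
[ 481.26249509 -305.16428653   67.15058309] -13.081582025849231
```

View pics/rs20.png

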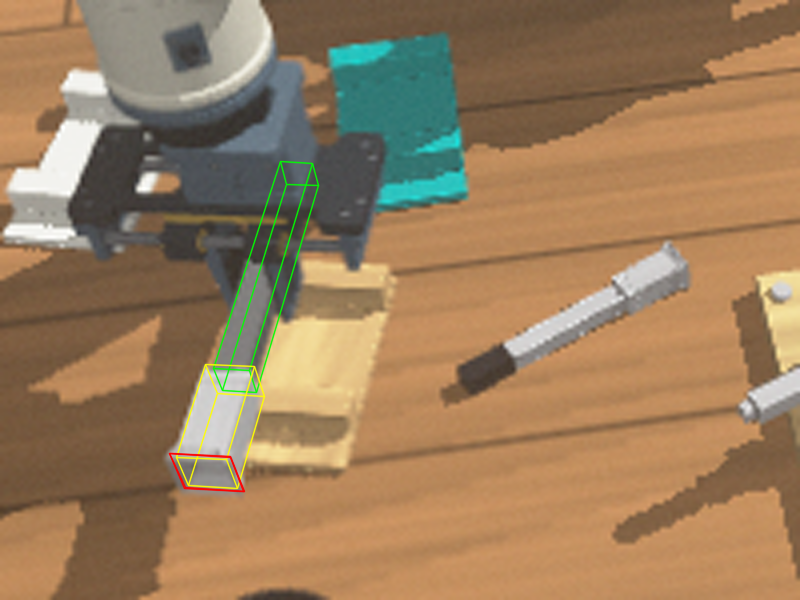

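View pics/w5.png

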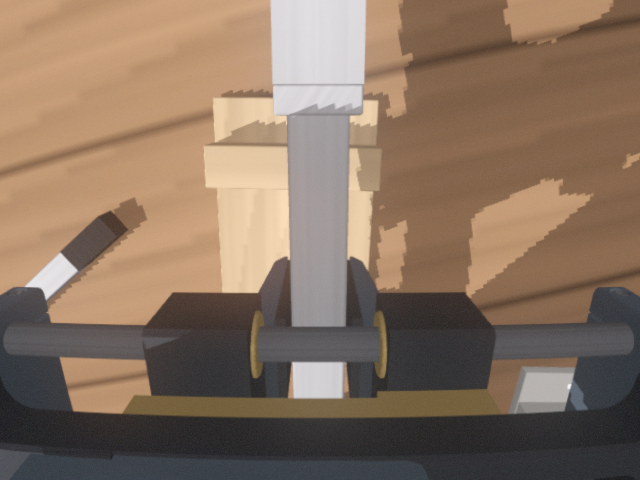

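Request:
{"fn": "play_rows", "kwargs": {"steps": [[[0.0007,-0.0011,-0.012],-0.02,-1],[[0.0007,-0.0011,-0.024],-0.02,-1],[[0.0007,-0.0011,-0.031],-0.02,-1],[[0.0007,-0.0011,-0.0345],-0.02,-1],[[0.0007,-0.0011,-0.0365],-0.02,-1],[[0.0007,-0.0011,-0.0375],-0.02,-1],[[0.0007,-0.0011,-0.0375],-0.02,-1]]}}

```text
time: 17.38
eef_pos: [483.5, -307.6, 32.4]
orientation: [[0.974, -0.229, -0.005], [-0.229, -0.974, 0.006], [-0.006, -0.004, -1.0]]
force: [-0.5, -0.6, -2.5]
opening: 21.7
```

Request:
{"fn": "play_rows", "kwargs": {"steps": [[[-0.001,0.001,-0.001],0,-1],[[-0.001,0.001,-0.002],0,-1],[[-0.001,0.001,-0.0027],0,-1],[[-0.001,0.001,-0.0027],0,-1]]}}

```text
time: 17.72
eef_pos: [482.5, -306.6, 29.7]
orientation: [[0.974, -0.229, -0.005], [-0.229, -0.974, 0.006], [-0.006, -0.004, -1.0]]
force: [-0.1, -0.4, -3.2]
opening: 21.6
```

Request:
{"fn": "play_rows", "kwargs": {"steps": [[[0,0,-0.0003],0,-1],[[0,0,-0.0006],0,-1],[[0,0,-0.0009],0,-1]]}}

```text
time: 17.97
eef_pos: [482.5, -306.6, 29.3]
orientation: [[0.974, -0.229, -0.005], [-0.229, -0.974, 0.005], [-0.006, -0.004, -1.0]]
force: [-3.8, 2.4, 13.9]
opening: 21.7
```

Contact on the battens. Opening gently.

Request:
{"fn": "play_rows", "kwargs": {"steps": [[[0,0,0.0002],0,-0.4],[[0,0,0.0002],0,-0.2],[[0,0,0.0002],0,0.2],[[0,0,0.0002],0,0.6],[[0,0,0.0002],0,1],[[0,0,0.0002],0,1],[[0,0,0.0002],0,1],[[0,0,0.0002],0,1]]}}

```text
time: 18.63
eef_pos: [482.5, -306.6, 29.4]
orientation: [[0.974, -0.229, -0.005], [-0.229, -0.974, 0.006], [-0.006, -0.004, -1.0]]
force: [-0.7, 1.2, 0.4]
opening: 71.1
```

Request:
{"fn": "play_rows", "kwargs": {"steps": [[[0,0,0.0],0,1],[[0,0,0],0,1],[[0,0,0.02],0,1],[[0,0,0.05],0,1],[[0,0,0.09],0,1],[[0,0,0.13],0,1],[[0,0,0.17],0,1],[[0,0,0.193],0,1]]}}

```text
time: 19.3
eef_pos: [483.3, -307.2, 226.9]
orientation: [[0.974, -0.228, -0.001], [-0.228, -0.974, 0.003], [-0.002, -0.002, -1.0]]
force: [1.4, -0.5, 0.8]
opening: 91.1
```

```bash
python3 -c "
from h import *
print(get_obs()['eef_pos'],get_obs()['opening']); s=shot('wrist','w6'); shot('scene','sc21'); shot('top','top21')
a=p2w(s,(320,31),59);b=p2w(s,(317.5,311),52);print(a,b)"
```

```text
[ 483.33865784 -307.19200125  226.86837873] 91.09586891209963
[ 623.21129884 -340.57724012   59.        ] [ 386.98433354 -283.01080467   52.        ]
```

View pics/w6.png

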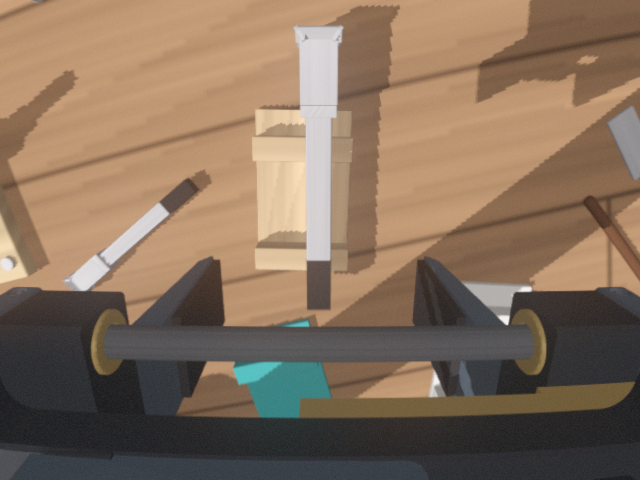

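View pics/sc21.png

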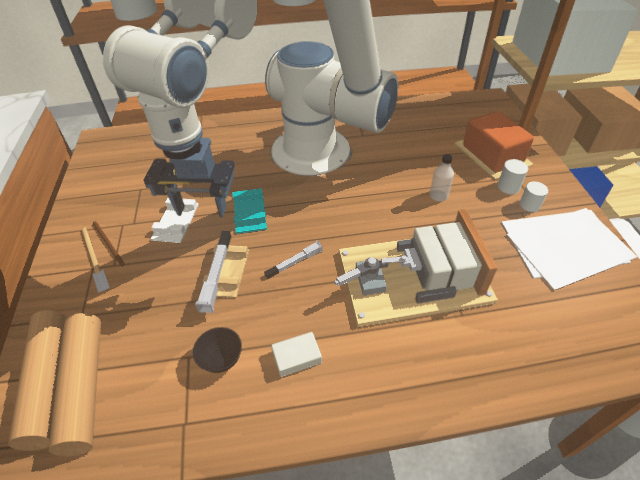

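View pics/top21.png

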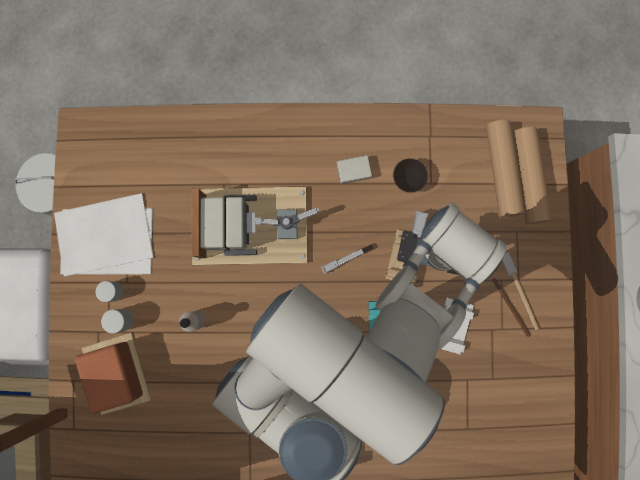

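The bar lies across both battens as before, the mould halves are closed, and the bowl (410,176), offcut (355,169) and bottle (192,321) are unmoved. One last check of the lever angle.

```bash
python3 -c "
from h import *
b=lambda:levboxes((596,75.8),np.radians(-66.3))
overlay(load('top21'),'z1',(230,180,340,260),7,b())"
```

```text
(no output)
```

View pics/z1.png

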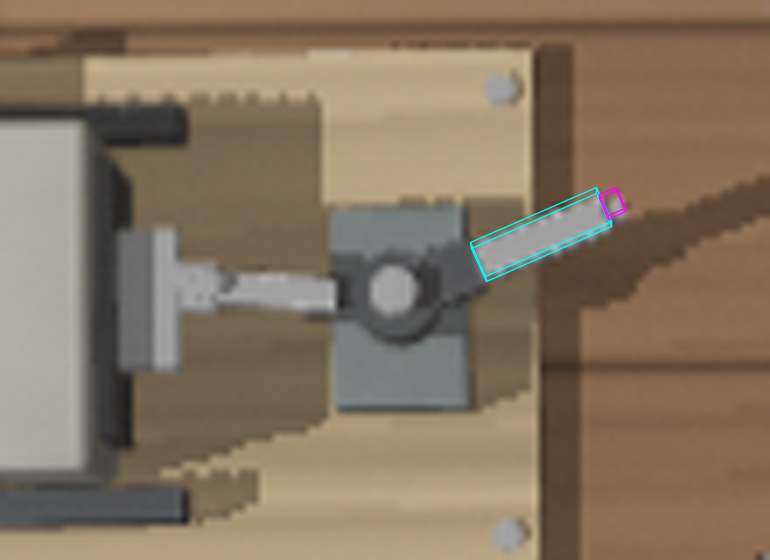

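The lever is still at its stop, 51° (0.89 rad) from open, and the robot is clear of everything.

```bash
python3 -c "
from rig import hand_in
print(hand_in())"
```

```text
the job is handed in; nothing more can be done
None
```

The job is done and handed in at about 19.5 s; no verdict was reported.

- **Socket home:** I took the larger bar from the wooden rest and pushed its socket onto the stub until the floor touched the tip. The contact force was about 21 N, and the bar's origin was then 190 mm from the pivot, as given.
- **Clamp shut:** I swung the lever through the bar. The load peaked at 7.5 N in the readings, fell to zero, reversed, and then rose to 13 N at the stop. I backed off to zero load straight away and drew the bar off.
- **Bar returned:** It went back across both battens within about 1 mm of its old hand pose. Setting it down read up to 14 N.

**Last checks:** The lever stands by itself at about 51° (0.89 rad), the same about 4.7 s after I let it go, and the mould halves are closed. The bowl, offcut, bottle and small bar look unmoved. The gripper is open and clear. No check failed or disagreed.

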